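# Vacuum-seal the coffee canister with the hand pump

## Robot

A 6-joint arm with a two-finger parallel gripper is mounted at the origin on the work surface. World frame = base frame: x ahead of the robot, y to its left, z up, the work surface at z = 0. Lengths are in m, angles in rad, forces in N, time in s.
With the tool pointing down it reaches from about 0.4 to 0.825 m from the base axis. Payload 7 kg.
Tool frame: the origin (TCP) lies midway between the tips of the shut fingers; the grasp point (between the pads) lies 19 mm behind it; z points along the fingers, x is the direction in which the jaws open and shut, and the axes are right-handed (so a half turn about z gives the same grasp; the last joint's range is limited). The gripper opens to 88 mm and grips with 3 to 60 N. Pads are 19 mm wide; open, the fingers measure 130 mm over their backs; the gripper's body (78 mm by 193 mm) begins 47 mm behind the grasp point.
Start: joints at [-0.873, 0.359, 0.012, 0, -1.224, -0.288], TCP at [0.269, -0.619, 0.227] pointing down, gripper open.
Joint ranges: [-3.07, 3.07], [-1.43, 2.12], [-1.02, 1.25], [-3.03, 1.67], [-3.05, -0], [-3.03, 3.03]. Speed limits (rad/s): [2.39, 2.39, 3.01, 3.14, 3.14, 3.14].

## Interface

Orientations are given as [roll, pitch, yaw] about the fixed x, y, z axes, in that order (R = Rz(yaw) Ry(pitch) Rx(roll)).
In Python, from station import arm, viewer, ticket gives the robot as it stands. The module is installed in compiled form; this text tells all that it offers.
- The arm moves only by the tool step_arm, never from a script. Its argument "targets" is a list of rows, each a list of 3 entries, a list of its own where there are three numbers: the shift along the tool's x, y, z in m, then the turn, a rotation vector about the tool's x, y, z in degrees, then the opening, from -1 (shut) to 1 (fully open), so that 0 is half open. A call has exactly 8 rows; each row shifts and turns the commanded pose from where the row before left it, along the tool's axes as they then stand; what a row does not reach is not made up. A row lasts 1/10 s, in which the tool goes at most 50 mm and 8.59 degrees, less where a joint would pass 70% of its speed; a pose out of reach is approached as far as the arm can. A call is refused whole if a number of a shift passes 0.05 or a number of a turn 8.59, either way. A call with a gripper value outside its range is refused whole. The fingers move at their own pace and stop on an object; "grip_force" is the grip in N (left out, the last holds). Time passes only in rows, so rows that do not move let the fingers close, or fill a call up. It gives the time, the measured TCP pose, the force and the opening at its end, in the units of the state.
- arm.get_state(): the state, without advancing time (a new reading comes with each control period).
- viewer.grab_frame(name): name is "scene" or "side" or "wrist"; returns (picture, depth): 384x512x3 uint8, red, green, blue; 384x512 float32, m along the optical axis (not along the pixel's ray), 0 where there is no reading.
- viewer.calibration(name): a dict with "fov_y" (degrees; the focal length in pixels is half the picture's height over the tangent of half this angle, whatever the lens; pixels are square), "cx", "cy" (the principal point, pixels), "world_to_cam" (4x4, takes a point from world to camera coordinates); the wrist camera has in their place "tool_from_camera" (4x4, takes a point from camera to tool coordinates, whose origin is the TCP and whose axes are the tool frame's). Camera axes: x right, y up, looking along -z (the intrinsics and any distortion apply to the point x, -y, -z); pixel columns grow to the right and rows downward; lengths in m; the calibration is good to about 2 mm. A picture is of the moment at which its call begins: read the wrist's pose just before it. calibration takes no time and is no camera call.
- ticket.job_done(): hands the job in, once; it reports no verdict.
The state is a dict: "t": time; "q": joint angles; "qd": joint speeds; "joint_efforts": joint torques, N m; "eef_pos": TCP position; "ee_rot": TCP orientation; "force": force on the tool from outside, world axes, zero at the start; "moment": the same for the moment, N m; "width": finger opening in m.
Only numpy, scipy, OpenCV 4.12 (cv2) and the standard library are available. Lean on these libraries where they do the work, as an engineer would, in place of code of your own. Each camera call takes 0.05 s, during which the arm holds its last target.

## Task

Draw the air out of the coffee canister: lift the hand vacuum pump out of its charging stand and, with the pump upright, set its nozzle squarely and centrally over the valve in the canister's lid (not on the release button at the lid's other end). Press down gently until the sprung nozzle is pushed about half-way in, which keeps the pump running, and finish like that, still gripping the pump and pressing it there, not letting go. Leave the canister standing where it is, do not press its release button, and do not disturb the mug, the tin or the chopsticks.

Things in the scene. Friction and masses are not known exactly. Their poses are not given: they have to be found in the camera images.
- pump_center (a point): Hand vacuum pump, grey upright plastic cylinder, 260 g: barrel 44 mm diameter, 150 mm long, rubber nozzle 18 mm below it. This point is on its axis 84 mm below its top, 84 mm above the relaxed nozzle's mouth; z up the axis. It starts loose and upright in the stand, lower 18 mm of barrel in the collar, 1.5 mm play all round; lifts straight out. Grip the barrel from above near its top, any yaw.
- nozzle_mouth (a point): Centre of the nozzle's mouth, the flat open lower end of the rubber nozzle, 32 mm outside and 25 mm inside diameter, on the pump's axis; z points up into the pump.
- nozzle (a joint): How far the nozzle is pushed up into the barrel, m: 0 relaxed, 0.010 fully in; spring 1 N per mm, so half-way is 0.005 at about 5 N. (The pump's own weight alone pushes it in by only about 2.5 mm.)
- stand: White charging stand, fixed to the ledge: a foot disc 90 mm in diameter with a collar 60 mm outside diameter and 48 mm high, mouth 47 mm wide; origin at the centre of its underside, z up. The pump's top stands 180 mm above the ledge when it is in the stand.
- canister: Clear plastic airtight canister holding coffee sachets, loose on the ledge, about 0.75 kg: 150 mm (its x) by 106 mm (its y), lid 156 by 112 mm and 16 mm thick, flat lid top 116 mm above the ledge. Origin at the centre of its underside, z up. It may stand at any yaw.
- valve (a point): Centre of the valve on the lid's top face, 40 mm from the lid's centre towards the canister's +x: a flat grey disc 40 mm in diameter with a rubber nub 12 mm in diameter and 2 mm high in its middle, which the nozzle's mouth goes round. The point lies at the level of the lid's top face, where the nozzle's rim lands; z up.
- button_top (a point): Top of the release button that lets air back in: a white round button 27 mm in diameter that stands 6 mm above the lid, 40 mm from the lid's centre towards the canister's -x, with no nub.
- release_button (a joint): How far the release button is pressed in, m: 0 out, 0.005 fully in; spring 0.7 N per mm.
- mug: Navy ceramic mug, 82 mm in diameter, 92 mm high, one handle; origin at the centre of its underside. Bystander.
- tin: Small round silver tin, 62 mm in diameter, 38 mm high; origin at the centre of its underside. Bystander.
- chopstick_rest: Round wooden chopstick rest, 68 mm in diameter, 10 mm high; origin at the centre of its underside. Bystander.
- chopstick_a: One of the two bamboo chopsticks lying side by side across the rest, 225 mm long (its x), 6.5 mm square; origin at the middle of its underside. Bystander.
- chopstick_b: The other chopstick, alike. Bystander.

How it is judged:
On the way:
1. the pump has been lifted clear of its stand in the gripper (z of nozzle_mouth in the frame of stand above 0.055 m and contact force between the fingers and pump above 1 N and contact force between pump and stand below 0.1 N), for 0.1 s.
At the end, for the whole second after the job is handed in: The gripper still holds the pump, upright within 5 degrees and still; its nozzle rests on the lid within 5 mm of the valve's centre, pushed in 3.3 to 7.5 mm of its 10 mm (2.5 to 10 N); the release button is out; the canister stands on the ledge within 20 mm of where it was (horizontal distance between nozzle_mouth and valve below 0.005 m and z of nozzle_mouth in the frame of canister between 0.113 and 0.119 m and angle between pump_center's own z axis and vertical below 0.09 rad and value of joint nozzle between 0.0033 and 0.0075 m and contact force between pump and canister between 2.5 and 10 N and contact force between the fingers and pump above 1 N and linear speed of pump below 0.02 m/s and value of joint release_button below 0.001 m and angle between canister's own z axis and vertical below 0.05 rad and height (world z) of canister below 0.005 m and distance of canister from where it was at the start of the episode below 0.02 m); the arm keeps its last pose, push and grip.
It fails at once if the release button is pressed (value of joint release_button above 0.002 m).
It fails at once if the pump is forced against the canister with more than 25 N (contact force between pump and canister above 25 N).
It fails at once if the canister is tipped or pushed more than 20 mm (angle between canister's own z axis and vertical above 0.1 rad or distance of canister from where it was at the start of the episode above 0.02 m).
It fails at once if the mug, tin, chopsticks or rest are disturbed (distance of any of mug, tin, chopstick_rest, chopstick_a, chopstick_b from where it was at the start of the episode above 0.015 m or angle between mug's own z axis and vertical above 0.2 rad).
It also fails if it takes over 54 s, if anything falls off the work surface, if the arm or the gripper's body presses on something with over 40 N, if the wrist force passes 120 N, or if a joint passes its speed limit or range.

## Working session

There is one attempt and no reset: what is moved stays moved. The work goes in short steps, Python scripts to look and compute and a tool call to move; the robot and the scene stay as the last step left them, time stands still between calls to the robot, and variables do not carry over. Pictures are saved under pics/ and viewed, and the job is handed in when it is done.

Besides the shell and the picture viewer there is one more tool, called after ">>>" as a command line: name --argument value ..., lists and objects as JSON in quotes. step_arm: Moves the arm, as the interface text tells. Its arguments: {"type":"object","properties":{"targets":{"type":"array"},"grip_force":{"type":"number"}},"required":["targets"]}

```bash
mkdir -p pics
cat > h.py <<'E'
import numpy as np, cv2
from station import arm, viewer, ticket
from scipy.spatial.transform import Rotation as R
def K(c,h=384):
    f=h/2/np.tan(np.radians(c['fov_y'])/2); return f,c['cx'],c['cy']
def tool():
    s=arm.get_state(); T=np.eye(4); T[:3,:3]=R.from_euler('xyz',s['ee_rot']).as_matrix(); T[:3,3]=s['eef_pos']; return T
def grab(n,tag):
    T=tool(); im,d=viewer.grab_frame(n); c=viewer.calibration(n)
    W=T@np.array(c['tool_from_camera']) if n=='wrist' else np.linalg.inv(np.array(c['world_to_cam']))
    np.savez(f'pics/{tag}.npz',im=im,d=d,W=W,k=np.array(K(c))); cv2.imwrite(f'pics/{tag}.png',im[:,:,::-1]); return im,d,W,c
def cloud(tag):
    z=np.load(f'pics/{tag}.npz'); d=z['d']; f,cx,cy=z['k']; v,u=np.mgrid[:d.shape[0],:d.shape[1]]
    P=np.stack([(u-cx)/f*d,-(v-cy)/f*d,-d],-1); return P@z['W'][:3,:3].T+z['W'][:3,3], z['im'], d
E
python3 - <<'E'
from h import *
print(arm.get_state())
for n in ['scene','side','wrist']:
    im,d,W,c=grab(n,n+'0'); print(n,c,(d>0).mean())
E
```

```text
{'t': 0.0, 'q': array([-8.72878890e-01,  3.59357759e-01,  1.10534453e-02, -3.58459807e-04,
       -1.22409526e+00, -2.88110379e-01]), 'qd': array([ 8.52355956e-04, -6.20265345e-04, -1.34179090e-03,  1.14804541e-03,
        2.99998187e-05,  1.17129070e-03]), 'joint_efforts': array([ 6.29128613e-05, -5.82717025e+01,  2.93048269e+01,  6.99714661e+00,
        6.68754205e-03, -1.69274049e-04]), 'eef_pos': array([ 0.26872794, -0.61866258,  0.22563767]), 'ee_rot': array([-3.14146015e+00, -1.63292197e-03,  1.98048120e+00]), 'force': array([-0.00838147,  0.02582104,  0.52313241]), 'moment': array([-0.01945928,  0.02212807,  0.02894538]), 'width': 0.0874843047337911}
scene {'fov_y': 49.428695247935956, 'cx': 258.99833939313567, 'cy': 184.940054907538, 'world_to_cam': array([[ 3.07358582e-01,  9.51592946e-01,  1.25172757e-03,
        -2.03920468e-01],
       [-8.17279040e-01,  2.63301794e-01,  5.12569153e-01,
         4.35113774e-01],
       [ 4.87427609e-01, -1.58565539e-01,  8.58645035e-01,
        -1.27186290e+00],
       [ 0.00000000e+00,  0.00000000e+00,  0.00000000e+00,
         1.0000000
[... 162 characters left out ...]
, -0.01690576,  0.53073126],
       [ 0.34411607, -0.64298331,  0.6842197 , -0.24410313],
       [-0.34320765,  0.59215784,  0.72907997, -0.58231282],
       [ 0.        ,  0.        ,  0.        ,  1.        ]])} 0.9958699544270834
wrist {'fov_y': 66.99429024762837, 'cx': 251.28407303716187, 'cy': 190.66066160342731, 'tool_from_camera': array([[ 9.99999163e-01, -1.91377720e-04, -1.27941296e-03,
         2.56529197e-04],
       [-5.47220979e-04, -9.58734521e-01, -2.84302337e-01,
        -7.71734481e-02],
       [-1.17220824e-03,  2.84302799e-01, -9.58733824e-01,
        -1.58483438e-01],
       [ 0.00000000e+00,  0.00000000e+00,  0.00000000e+00,
         1.00000000e+00]])} 0.9960123697916666
```

View pics/scene0.png

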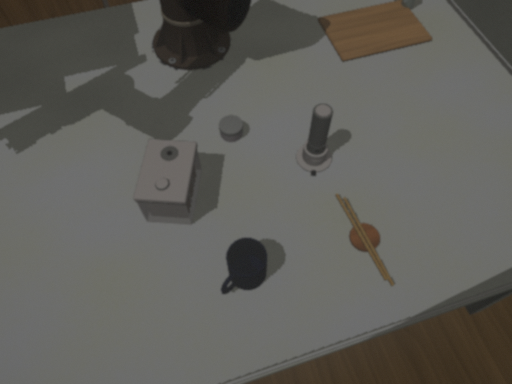

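View pics/side0.png

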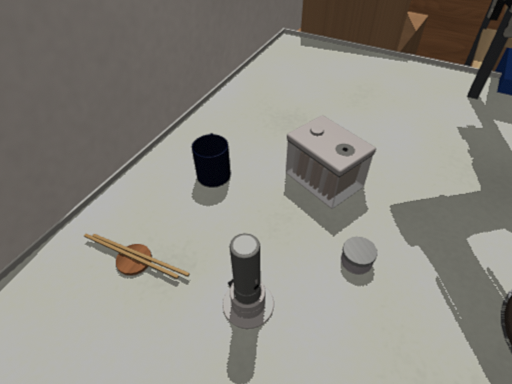

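View pics/wrist0.png

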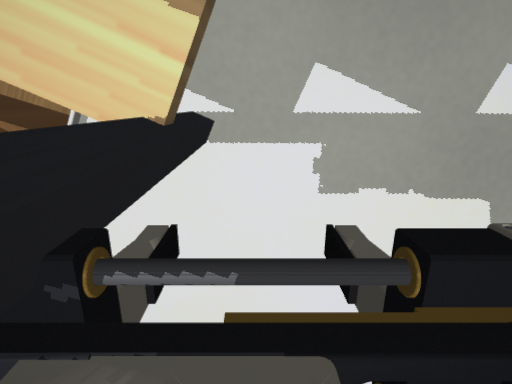

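Scene view: pump top is near (322,110), its stand near (315,155), the valve near (169,153), the button near (162,184), and the mug near (247,263). Side view: pump top (245,243), valve (345,150), button (317,130). Next I'll measure these from both views.

Run:
```python
from h import *
for n in ['scene0','side0']:
    P,im,d=cloud(n); Z=P[...,2]
    print(n,'table z',np.median(Z[250:300,60:150]) if n=='scene0' else np.median(Z[100:140,250:280]))
    ws=dict(pump=(slice(95,175),slice(295,345)),can=(slice(130,225),slice(125,205)),tin=(slice(110,145),slice(212,250)),mug=(slice(230,300),slice(215,275))) if n=='scene0' else dict(pump=(slice(225,330),slice(215,280)),can=(slice(110,205),slice(280,380)),tin=(slice(230,280),slice(335,385)),mug=(slice(130,190),slice(188,238)))
    for k,(a,b) in ws.items():
        Q=P[a,b].reshape(-1,3); h,e=np.histogram(Q[:,2],np.arange(-.01,.2,.005)); print(k,[(round(x,3),int(y)) for x,y in zip(e,h) if y>15])
        if k=='pump': m=Q[:,2]>.172
        elif k=='can': m=(Q[:,2]>.108)&(Q[:,2]<.119)
        elif k=='tin': m=(Q[:,2]>.033)&(Q[:,2]<.05)
        else: m=Q[:,2]>.085
        q=Q[m]; (c,s,ang)=cv2.minAreaRect(q[:,:2].astype(np.float32)*1000); print('   ',m.sum(),q.mean(0).round(4),'rect',np.round(c,1),np.round(s,1),round(ang,2))
        if k=='pump':
            for lo,hi in [(.05,.16)]:
                q=Q[(Q[:,2]>lo)&(Q[:,2]<hi)]; 
                # circle fit radius 22
                q=q[np.hypot(*(q[:,:2]-q[:,:2].mean(0)).T)<.05]
                from scipy.optimize import least_squares
                r=least_squares(lambda p:np.hypot(q[:,0]-p[0],q[:,1]-p[1])-.022,q[:,:2].mean(0),loss='soft_l1',f_scale=.001); print('   barrel axis',r.x,np.std(r.fun))
    for nm,(u,v) in (dict(valve=(169,153),btn=(162,184),top=(322,110)) if n=='scene0' else dict(valve=(345,150),btn=(317,130),top=(245,243))).items(): print(nm,P[v,u].round(4))
    a,b=ws['can']; cv2.imwrite(f'pics/{n}_can.png',cv2.resize(im[a,b,::-1],None,fx=6,fy=6,interpolation=cv2.INTER_NEAREST))
```

```text
scene0 table z -0.000212324878082093
pump [(np.float64(-0.005), 1280), (np.float64(0.0), 1207), (np.float64(0.005), 254), (np.float64(0.01), 24), (np.float64(0.015), 31), (np.float64(0.02), 25), (np.float64(0.025), 33), (np.float64(0.03), 22), (np.float64(0.035), 27), (np.float64(0.04), 42), (np.float64(0.045), 135), (np.float64(0.05), 18), (np.float64(0.055), 18), (np.float64(0.06), 25), (np.float64(0.065), 22), (np.float64(0.07), 23), (np.float64(0.075), 28), (np.float64(0.08), 21), (np.float64(0.085), 24), (np.float64(0.09), 29), (np.float64(0.095), 18), (np.float64(0.1), 30), (np.float64(0.105), 24), (np.float64(0.11), 23), (np.float64(0.115), 26), (np.float64(0.12), 26), (np.float64(0.125), 28), (np.float64(0.13), 27), (np.float64(0.135), 27), (np.float64(0.14), 28), (np.float64(0.145), 25), (np.float64(0.15), 31), (np.float64(0.155), 33), (np.float64(0.16), 28), (np.float64(0.165), 31), (np.float64(0.17), 28), (np.float64(0.175), 136), (np.float64(0.18), 125)]
    288 [0.5371 0.1759 0.213 ] rect [759.1  32.1] [ 42.3 636.5] 57.27
   barrel axis [0.5080721  0.19327985] 0.00097724
[... 3838 characters left out ...]
t [370.3  18.7] [61.1 61.1] 79.11
mug [(np.float64(-0.005), 528), (np.float64(0.0), 769), (np.float64(0.005), 45), (np.float64(0.01), 55), (np.float64(0.015), 60), (np.float64(0.02), 51), (np.float64(0.025), 58), (np.float64(0.03), 71), (np.float64(0.035), 88), (np.float64(0.04), 86), (np.float64(0.045), 98), (np.float64(0.05), 96), (np.float64(0.055), 102), (np.float64(0.06), 114), (np.float64(0.065), 120), (np.float64(0.07), 117), (np.float64(0.075), 122), (np.float64(0.08), 118), (np.float64(0.085), 122), (np.float64(0.09), 166)]
    302 [ 0.7235 -0.0272  0.1136] rect [573.7 191.2] [ 79.9 675.6] 34.83
valve [ 0.4706 -0.1466  0.1149]
btn [ 0.5441 -0.174   0.1216]
top [0.5102 0.1917 0.1799]
```

Both views agree to within about 2 mm:
- **Pump axis:** about (0.509, 0.1935), top at z 0.180.
- **Lid:** centre about (0.507, -0.161), top at z 0.116, about 157 x 113 mm.
- **Valve:** about (0.470, -0.146).

All of these match the given sizes and are within reach. I'll move to hover above the pump.

>>> step_arm --targets '[[[0.027, 0.0227, -0.008], [0, 0, 0], 1], [[0.027, 0.0227, -0.008], [0, 0, 0], 1], [[0.027, 0.0227, -0.008], [0, 0, 0], 1], [[0.027, 0.0227, -0.008], [0, 0, 0], 1], [[0.027, 0.0227, -0.008], [0, 0, 0], 1], [[0.027, 0.0227, -0.008], [0, 0, 0], 1], [[0.027, 0.0227, -0.008], [0, 0, 0], 1], [[0.027, 0.0227, -0.008], [0, 0, 0], 1]]' --grip_force 20

```text
t: 0.95
eef_pos: [0.3494, -0.3472, 0.2907]
ee_rot: [-3.142, -0.0, 1.98]
force: [0.7, 0.4, 0.8]
width: 0.0878
```

>>> step_arm --targets '[[[0.027, 0.0227, 0], [0, 0, 0], 1], [[0.027, 0.0227, 0], [0, 0, 0], 1], [[0.027, 0.0227, 0], [0, 0, 0], 1], [[0.027, 0.0227, 0], [0, 0, 0], 1], [[0.027, 0.0227, 0], [0, 0, 0], 1], [[0.027, 0.0227, 0], [0, 0, 0], 1], [[0.027, 0.0227, 0], [0, 0, 0], 1], [[0.027, 0.0227, 0], [0, 0, 0], 1]]'

```text
t: 1.75
eef_pos: [0.4299, -0.0767, 0.2906]
ee_rot: [3.141, -0.0, 1.981]
force: [0.4, -0.3, -0.2]
width: 0.088
```

>>> step_arm --targets '[[[0.027, 0.0227, 0], [0, 0, 0], 1], [[0.027, 0.0227, 0], [0, 0, 0], 1], [[0.027, 0.0227, 0], [0, 0, 0], 1], [[0.027, 0.0227, 0], [0, 0, 0], 1], [[0.027, 0.0227, 0], [0, 0, 0], 1], [[0.027, 0.0227, 0], [0, 0, 0], 1], [[0.027, 0.0227, 0], [0, 0, 0], 1], [[0, 0, 0], [0, 0, 0], 1]]'

```text
t: 2.55
eef_pos: [0.5011, 0.1616, 0.2896]
ee_rot: [-3.141, 0.0, 1.983]
force: [0.1, -1.2, 0.3]
width: 0.0876
```

Run:
```python
from h import *
im,d,W,c=grab('wrist','w1'); P,_,_=cloud('w1'); s=arm.get_state(); print(s['eef_pos'],s['force'])
Q=P.reshape(-1,3); q=Q[(Q[:,2]>.174)&(Q[:,2]<.187)&(np.hypot(Q[:,0]-.509,Q[:,1]-.1935)<.06)]
print(len(q),cv2.minEnclosingCircle(q[:,:2].astype(np.float32)*1000),cv2.minAreaRect(q[:,:2].astype(np.float32)*1000),q.mean(0))
```

```text
[0.50042895 0.16006611 0.28965047] [-0.93597049  0.27561037 -0.27227172]
1461 ((508.8643493652344, 195.39845275878906), 21.776165008544922) ((508.6886901855469, 194.85777282714844), (42.6497917175293, 42.528709411621094), 26.84554100036621) [0.50768879 0.19447046 0.18028431]
```

View pics/w1.png

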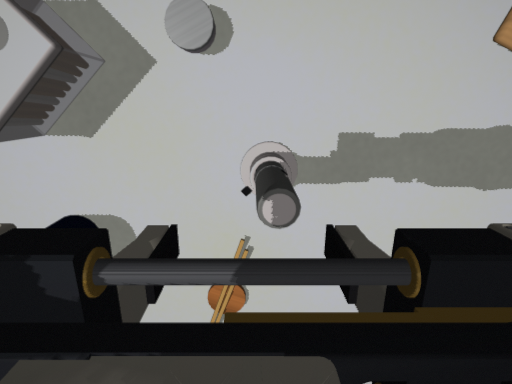

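The wrist view shows the pump top at about (279,208), between the two pads. It puts the top at z 0.180 and the axis at (0.5088, 0.1945), in agreement with the other views. I'll centre over it, then descend.

>>> step_arm --targets '[[[0.0141, 0.0107, 0], [0, 0, 0], 1], [[0.0141, 0.0107, 0], [0, 0, 0], 1], [[0, 0, 0.02], [0, 0, 0], 1], [[0, 0, 0.02], [0, 0, 0], 1], [[0, 0, 0.01], [0, 0, 0], 1], [[0, 0, 0], [0, 0, 0], 1], [[0, 0, 0], [0, 0, 0], 1], [[0, 0, 0], [0, 0, 0], 1]]'

```text
t: 3.4
eef_pos: [0.5093, 0.1932, 0.2417]
ee_rot: [3.14, -0.0, 1.981]
force: [-0.4, 0.3, 0.2]
width: 0.0875
```

Run:
```python
from h import *
im,d,W,c=grab('wrist','w2'); P,_,_=cloud('w2'); s=arm.get_state(); print(s['eef_pos'],s['ee_rot'],s['force'])
Q=P.reshape(-1,3); q=Q[(Q[:,2]>.174)&(Q[:,2]<.187)&(np.hypot(Q[:,0]-.509,Q[:,1]-.1935)<.06)]
print(len(q),cv2.minAreaRect(q[:,:2].astype(np.float32)*1000),q.mean(0))
```

```text
[0.50925043 0.19313923 0.2416392 ] [ 3.13990482e+00 -2.87475852e-04  1.98058613e+00] [-0.61063155  0.04735508  0.94363388]
2156 ((508.8074951171875, 195.27418518066406), (42.550331115722656, 42.8110466003418), 39.63321304321289) [0.50772429 0.19477256 0.18037817]
```

View pics/w2.png

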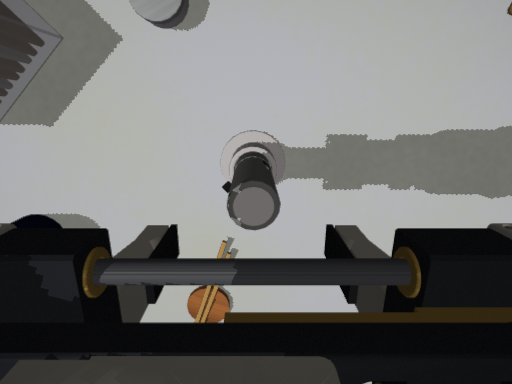

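Pump top at (254,204) is centred between the pads (160 and 345). I'll descend 107 mm, close, then lift.

>>> step_arm --targets '[[[0.001, 0.0003, 0.02], [0, 0, 0], 1], [[0, 0, 0.02], [0, 0, 0], 1], [[0, 0, 0.02], [0, 0, 0], 1], [[0, 0, 0.02], [0, 0, 0], 1], [[0, 0, 0.017], [0, 0, 0], 1], [[0, 0, 0.01], [0, 0, 0], 1], [[0, 0, 0], [0, 0, 0], 1], [[0, 0, 0], [0, 0, 0], 1]]'

```text
t: 4.25
eef_pos: [0.5091, 0.1942, 0.1343]
ee_rot: [3.141, 0.0, 1.981]
force: [-1.0, -0.3, -0.5]
width: 0.0879
```

>>> step_arm --targets '[[[0, 0, 0], [0, 0, 0], -1], [[0, 0, 0], [0, 0, 0], -1], [[0, 0, 0], [0, 0, 0], -1], [[0, 0, 0], [0, 0, 0], -1], [[0, 0, 0], [0, 0, 0], -1], [[0, 0, 0], [0, 0, 0], -1], [[0, 0, 0], [0, 0, 0], -1], [[0, 0, 0], [0, 0, 0], -1]]' --grip_force 25

```text
t: 5.05
eef_pos: [0.5086, 0.1939, 0.1336]
ee_rot: [3.142, -0.0, 1.981]
force: [0.0, 0.0, 0.7]
width: 0.0438
```

Width is 43.8 mm, which matches the barrel, and there is no side force. Lifting straight up.

>>> step_arm --targets '[[[0, 0, -0.01], [0, 0, 0], -1], [[0, 0, -0.02], [0, 0, 0], -1], [[0, 0, -0.02], [0, 0, 0], -1], [[0, 0, -0.025], [0, 0, 0], -1], [[0, 0, -0.025], [0, 0, 0], -1], [[0, 0, -0.02], [0, 0, 0], -1], [[0, 0, -0.02], [0, 0, 0], -1], [[0, 0, -0.02], [0, 0, 0], -1]]'

```text
t: 5.85
eef_pos: [0.5082, 0.1937, 0.2948]
ee_rot: [-3.141, -0.0, 1.98]
force: [0.4, 0.7, -2.6]
width: 0.0433
```

```bash
cat >> h.py <<'E'
def axis(tag,c0,zlo,zhi,rad=.05):
    from scipy.optimize import least_squares
    P,im,d=cloud(tag); q=P.reshape(-1,3); q=q[(q[:,2]>zlo)&(q[:,2]<zhi)&(np.hypot(q[:,0]-c0[0],q[:,1]-c0[1])<rad)]
    zm=(zlo+zhi)/2
    f=lambda p:np.hypot(q[:,0]-p[0]-p[2]*(q[:,2]-zm),q[:,1]-p[1]-p[3]*(q[:,2]-zm))-.022
    r=least_squares(f,[*c0,0,0],loss='soft_l1',f_scale=.0007); return r.x,len(q),np.median(abs(r.fun)),zm
E
python3 - <<'E'
from h import *
s=arm.get_state(); print(s['eef_pos'],s['ee_rot'],s['force'],s['width'])
for n in ['scene','side']:
    im,d,W,c=grab(n,n+'2'); print(axis(n+'2',s['eef_pos'][:2],.20,.28))
E
cd pics; python3 -c "
import cv2,numpy as np
a=cv2.imread('scene2.png')[40:240,120:420];b=cv2.imread('side2.png')[60:340,130:400]
cv2.imwrite('m2.png',np.hstack([cv2.resize(a,(400,300)),cv2.resize(b,(400,300))]))"
```

```text
[0.50824919 0.19367762 0.29484293] [-3.14135773e+00 -1.48201941e-04  1.98047925e+00] [ 0.41650618  0.68742018 -2.56432728] 0.04330742557328414
(array([ 0.50811103,  0.19286217,  0.00192343, -0.0007909 ]), 586, np.float64(0.0005656389913817478), 0.24000000000000002)
(array([ 0.51073865,  0.19432604, -0.00575052, -0.0018866 ]), 1302, np.float64(0.00029669564116985986), 0.24000000000000002)
```

View pics/m2.png

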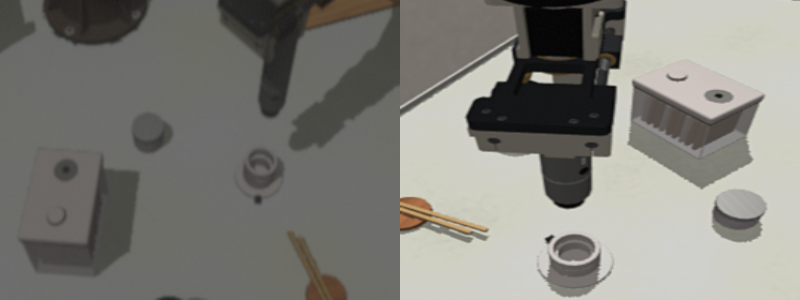

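The pump is clear of the stand. It's upright (slope under 0.006), its axis is within about 2 mm of the TCP, and the load is 2.6 N, which is its weight. Next I'll refine the valve centre in both views.

```bash
python3 - <<'E'
from h import *
for n in ['scene0','scene2','side0','side2']:
    z=np.load(f'pics/{n}.npz'); f,cx,cy=z['k']; W=z['W']; im=z['im'].astype(float); d=z['d']
    v,u=np.mgrid[:384,:512]; r=np.stack([(u-cx)/f,-(v-cy)/f,-np.ones_like(u,float)],-1)@W[:3,:3].T
    t=(.116-W[2,3])/r[...,2]; X=r*t[...,None]+W[:3,3]
    for nm,c,rad in [('valve',(.4705,-.1465),.02),('button',(.544,-.176),.0135)]:
        m0=np.hypot(X[...,0]-c[0],X[...,1]-c[1])<.032
        g=im.sum(-1); th=(np.percentile(g[m0],90)+np.percentile(g[m0],20))/2
        m=m0&(g<th); print(n,nm,m.sum(),X[m][:,:2].mean(0).round(4), 'area r',round(1000*np.sqrt(m.sum()/m0.sum())*.032,1))
        if nm=='valve':
            cc=cv2.minAreaRect((X[m][:,:2]*1000).astype(np.float32)); print('   rect',np.round(cc[0],1),np.round(cc[1],1))
            yy,xx=np.where(m0); a=im[yy.min():yy.max()+1,xx.min():xx.max()+1,::-1].astype(np.uint8); cv2.imwrite(f'pics/v_{n}.png',cv2.resize(a,(380,380),interpolation=0))
            # nub: darkest
            k=X[...,0:2][m0&(g<np.percentile(g[m0],4))]; print('   darkest',k.mean(0).round(4),k.std(0).round(4))
E
cd pics; python3 -c "
import cv2,numpy as np
cv2.imwrite('v2.png',np.hstack([cv2.imread('v_scene2.png'),cv2.imread('v_side2.png')]))"
```

```text
scene0 valve 207 [ 0.4714 -0.1466] area r 19.8
   rect [ 471.4 -147.2] [37.7 37.6]
   darkest [ 0.4705 -0.1463] [0.0036 0.0029]
scene0 button 195 [ 0.5452 -0.1756] area r 17.9
scene2 valve 205 [ 0.4716 -0.1466] area r 19.7
   rect [ 471.5 -146.6] [35.2 38.5]
   darkest [ 0.4711 -0.1466] [0.0035 0.003 ]
scene2 button 187 [ 0.5461 -0.176 ] area r 17.5
side0 valve 191 [ 0.4715 -0.1468] area r 19.8
   rect [ 471.5 -146.7] [38.3 35. ]
   darkest [ 0.4717 -0.1481] [0.003  0.0036]
side0 button 168 [ 0.5445 -0.1839] area r 20.2
side2 valve 191 [ 0.4715 -0.1468] area r 19.8
   rect [ 471.5 -146.7] [38.3 35. ]
   darkest [ 0.4717 -0.1481] [0.003  0.0036]
side2 button 210 [ 0.5434 -0.1849] area r 22.6
```

View pics/v2.png

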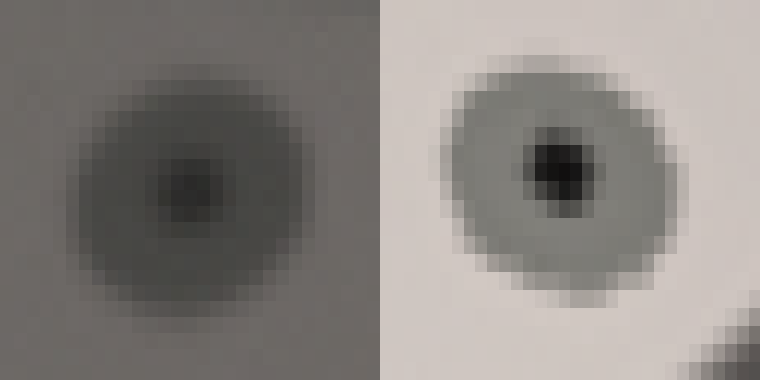

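This shows the valve disc and its dark nub: disc centre (0.4714, -0.1467), and the two views agree within 0.5 mm. Moving the pump above it.

>>> step_arm --targets '[[[-0.01, -0.0057, 0], [0, 0, 0], -1], [[-0.02, -0.0114, 0], [0, 0, 0], -1], [[-0.027, -0.0154, 0], [0, 0, 0], -1], [[-0.027, -0.0154, 0], [0, 0, 0], -1], [[-0.027, -0.0154, 0], [0, 0, 0], -1], [[-0.027, -0.0154, 0], [0, 0, 0], -1], [[-0.027, -0.0154, 0], [0, 0, 0], -1], [[-0.027, -0.0154, 0], [0, 0, 0], -1]]'

```text
t: 6.75
eef_pos: [0.4833, -0.0276, 0.2924]
ee_rot: [-3.14, -0.001, 1.98]
force: [-0.2, 0.6, -3.0]
width: 0.0434
```

>>> step_arm --targets '[[[-0.027, -0.0154, 0], [0, 0, 0], -1], [[-0.027, -0.0154, 0], [0, 0, 0], -1], [[-0.025, -0.0142, 0], [0, 0, 0], -1], [[-0.018, -0.0102, 0], [0, 0, 0], -1], [[-0.0086, -0.005, 0], [0, 0, 0], -1], [[0, 0, 0], [0, 0, 0], -1], [[0, 0, 0], [0, 0, 0], -1], [[0, 0, 0], [0, 0, 0], -1]]'

```text
t: 7.55
eef_pos: [0.4715, -0.1461, 0.2933]
ee_rot: [-3.141, -0.0, 1.981]
force: [-0.0, 0.1, -2.3]
width: 0.0438
```

```bash
python3 - <<'E'
from h import *
s=arm.get_state(); print(s['eef_pos'],s['ee_rot'],s['force'],s['width'])
for n in ['scene','side','wrist']:
    im,d,W,c=grab(n,n+'3'); print(axis(n+'3',s['eef_pos'][:2],.19,.275))
    P,_,_=cloud(n+'3'); q=P.reshape(-1,3); q=q[np.hypot(*(q[:,:2]-s['eef_pos'][:2]).T)<.035]; h,e=np.histogram(q[:,2],np.arange(.11,.3,.005)); print([(round(float(x),3),int(y)) for x,y in zip(e,h)])
E
cd pics; python3 -c "
import cv2,numpy as np
a=cv2.imread('scene3.png')[40:240,70:337];b=cv2.imread('side3.png')[40:220,240:480]
cv2.imwrite('m3.png',np.hstack([cv2.resize(a,(400,300)),cv2.resize(b,(400,300))]))"
```

```text
[ 0.4714729  -0.14605133  0.29328863] [-3.14130532e+00 -3.52066475e-04  1.98121482e+00] [-0.01161423  0.05633871 -2.26878878] 0.043790554918818336
(array([ 4.71100169e-01, -1.46917072e-01,  3.70066428e-03, -5.33717506e-05]), 636, np.float64(0.0004928067712083577), 0.2325)
[(0.11, 147), (0.115, 483), (0.12, 1), (0.125, 0), (0.13, 0), (0.135, 0), (0.14, 0), (0.145, 0), (0.15, 0), (0.155, 0), (0.16, 0), (0.165, 0), (0.17, 14), (0.175, 20), (0.18, 13), (0.185, 3), (0.19, 18), (0.195, 39), (0.2, 34), (0.205, 34), (0.21, 35), (0.215, 34), (0.22, 38), (0.225, 36), (0.23, 44), (0.235, 39), (0.24, 37), (0.245, 39), (0.25, 43), (0.255, 40), (0.26, 42), (0.265, 37), (0.27, 47), (0.275, 41), (0.28, 47), (0.285, 41), (0.29, 47)]
(array([ 4.72207031e-01, -1.45946474e-01, -1.60141138e-03, -2.36945044e-04]), 1006, np.float64(0.0005521940758938648), 0.2325)
[(0.11, 29), (0.115, 572), (0.12, 0), (0.125, 0), (0.13, 0), (0.135, 0), (0.14, 0), (0.145, 0), (0.15, 0), (0.155, 0), (0.16, 0), (0.165, 0), (0.17, 21), (0.175, 35), (0.18, 34), (0.185, 14), (0.19, 31), (0.195, 52), (0.2, 58), (0.205, 60), (0.21, 50), (0.215, 55), (0.22, 61), (0.225, 57), (0.23, 60), (0.235, 65), (0.24, 60), (0.245, 64), (0.25, 64), (0.255, 65), (0.26, 67), (0.265, 71), (0.27, 66), (0.275, 69), (0.28, 71), (0.285, 46), (0.29, 29)]
(array([ 0.47272076, -0.14440699,  0.00185039, -0.00156243]), 1332, np.float64(0.0001639308056630498), 0.2325)
[(0.11, 71), (0.115, 1547), (0.12, 0), (0.125, 0), (0.13, 0), (0.135, 0), (0.14, 0), (0.145, 0), (0.15, 0), (0.155, 0), (0.16, 0), (0.165, 0), (0.17, 0), (0.175, 0), (0.18, 0), (0.185, 0), (0.19, 19), (0.195, 50), (0.2, 47), (0.205, 59), (0.21, 57), (0.215, 59), (0.22, 68), (0.225, 59), (0.23, 63), (0.235, 103), (0.24, 75), (0.245, 93), (0.25, 116), (0.255, 97), (0.26, 108), (0.265, 117), (0.27, 142), (0.275, 135), (0.28, 153), (0.285, 165), (0.29, 191)]
```

View pics/m3.png

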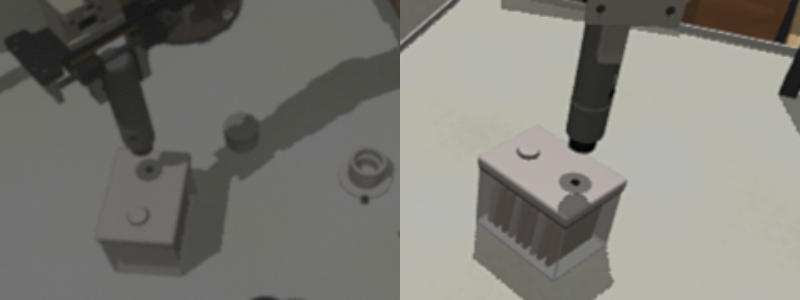

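View pics/wrist3.png

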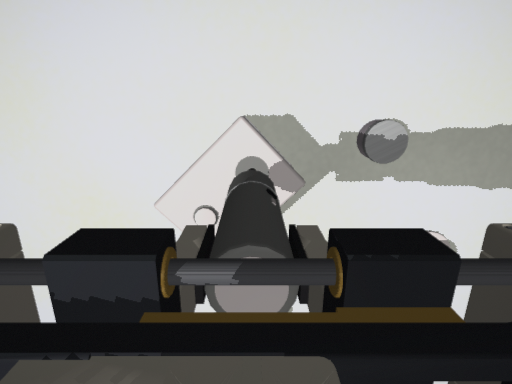

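Everything lines up. The axis is within 1 mm of the valve in both the scene and side views, and the pump is upright. I estimate contact at TCP z of about 0.2376. I'll descend 48 mm first, then in small steps.

>>> step_arm --targets '[[[0, 0, 0.01], [0, 0, 0], -1], [[0, 0, 0.012], [0, 0, 0], -1], [[0, 0, 0.01], [0, 0, 0], -1], [[0, 0, 0.008], [0, 0, 0], -1], [[0, 0, 0.005], [0, 0, 0], -1], [[0, 0, 0.003], [0, 0, 0], -1], [[0, 0, 0], [0, 0, 0], -1], [[0, 0, 0], [0, 0, 0], -1]]' --grip_force 35

```text
t: 8.5
eef_pos: [0.4718, -0.1467, 0.2459]
ee_rot: [3.141, 0.0, 1.981]
force: [-0.0, -0.4, -2.9]
width: 0.0438
```

```bash
python3 - <<'E'
from h import *
s=arm.get_state(); print(s['eef_pos'],s['ee_rot'],s['force'],s['width'])
for n in ['scene','side']:
    im,d,W,c=grab(n,n+'4'); print(axis(n+'4',s['eef_pos'][:2],.142,.225))
    P,_,_=cloud(n+'4'); q=P.reshape(-1,3); m=(np.hypot(*(q[:,:2]-s['eef_pos'][:2]).T)<.017)&(q[:,2]>.119)&(q[:,2]<.14); print(np.sort(q[m][:,2])[:8].round(4))
E
cd pics; python3 -c "
import cv2,numpy as np
a=cv2.imread('scene4.png')[100:220,100:260];b=cv2.imread('side4.png')[60:210,265:465]
cv2.imwrite('m4.png',np.hstack([cv2.resize(a,(400,300)),cv2.resize(b,(400,300))]))"
```

```text
[ 0.47178847 -0.14668401  0.24586137] [3.14117621e+00 2.89631764e-04 1.98064694e+00] [-0.02608623 -0.39191357 -2.86760433] 0.04384657077148181
(array([ 0.47140617, -0.1475746 ,  0.00325159, -0.0009452 ]), 529, np.float64(0.00048535230309876623), 0.1835)
[0.1235 0.1243 0.1246 0.1246 0.1248 0.1252 0.1254 0.1261]
(array([ 0.47247874, -0.14683623, -0.00201173,  0.00249078]), 833, np.float64(0.000522592388360249), 0.1835)
[0.1254 0.1254 0.1258 0.1261 0.1262 0.1262 0.1267 0.1268]
```

View pics/m4.png

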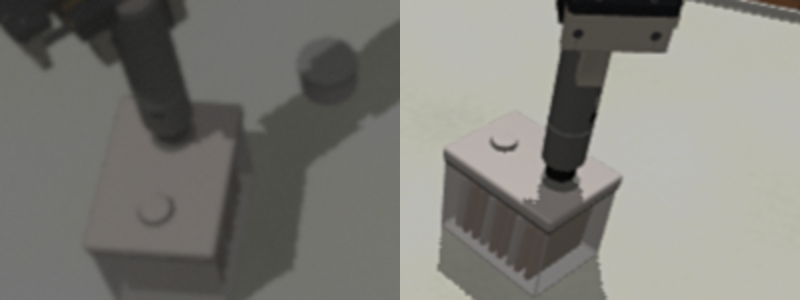

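The nozzle is over the disc with its mouth at about z 0.124, as predicted. Axis error is still 1 mm or less. Pressing gently now.

>>> step_arm --targets '[[[0, 0, 0.002], [0, 0, 0], -1], [[0, 0, 0.002], [0, 0, 0], -1], [[0, 0, 0.002], [0, 0, 0], -1], [[0, 0, 0.002], [0, 0, 0], -1], [[0, 0, 0.002], [0, 0, 0], -1], [[0, 0, 0], [0, 0, 0], -1], [[0, 0, 0], [0, 0, 0], -1], [[0, 0, 0], [0, 0, 0], -1]]'

```text
t: 9.4
eef_pos: [0.4716, -0.1466, 0.2357]
ee_rot: [3.142, 0.0, 1.981]
force: [-0.9, -0.4, -0.6]
width: 0.0435
```

Run:
```python
from h import *
for i in range(4):
    s=arm.get_state(); print(s['t'],s['eef_pos'],s['force']); viewer.grab_frame('side')
```

```text
9.4 [ 0.47156334 -0.14663242  0.23569597] [-0.91879237 -0.40940587 -0.57969238]
9.45 [ 0.47159589 -0.14662938  0.23571555] [-0.16068346  0.37735931 -0.4901067 ]
9.5 [ 0.47159558 -0.14661847  0.23570279] [-0.54643608  0.35088111  0.47551562]
9.55 [ 0.471565   -0.14664725  0.23567015] [-0.21655841  0.78507313  0.59125824]
```

Contact force is now about 2.5 N, at around 2 to 2.5 mm of compression. I'll go another 2.8 mm.

>>> step_arm --targets '[[[0, 0, 0.001], [0, 0, 0], -1], [[0, 0, 0.001], [0, 0, 0], -1], [[0, 0, 0.0008], [0, 0, 0], -1], [[0, 0, 0], [0, 0, 0], -1], [[0, 0, 0], [0, 0, 0], -1], [[0, 0, 0], [0, 0, 0], -1], [[0, 0, 0], [0, 0, 0], -1], [[0, 0, 0], [0, 0, 0], -1]]'

```text
t: 10.4
eef_pos: [0.4716, -0.1467, 0.2328]
ee_rot: [3.141, 0.0, 1.981]
force: [-0.9, 1.1, 2.7]
width: 0.0435
```

```bash
python3 - <<'E'
from h import *
F=[]
for i in range(12):
    s=arm.get_state(); F.append([*s['eef_pos'],*s['force']]); n=['side','scene','wrist'][i%3]
    if i<3: grab(n,n+'5')
    else: viewer.grab_frame(n)
print(s['t'],np.mean(F,0).round(4),np.std(F,0).round(4),s['ee_rot'],s['width'])
for n in ['scene','side','wrist']:
    x,k,r,zm=axis(n+'5',s['eef_pos'][:2],.137,.215); print(n,x,k,r,'mouth',x[:2]+x[2:]*(.116-zm))
    P,_,_=cloud(n+'5'); q=P.reshape(-1,3)
    if n!='wrist':
        m=(q[:,2]>.108)&(q[:,2]<.119)&(np.hypot(q[:,0]-.507,q[:,1]+.161)<.12); print(cv2.minAreaRect(q[m][:,:2].astype(np.float32)*1000))
        P0,_,_=cloud(n+'0'); q0=P0.reshape(-1,3)
        m=(q0[:,2]>.108)&(q0[:,2]<.119)&(np.hypot(q0[:,0]-.507,q0[:,1]+.161)<.12); print('before',cv2.minAreaRect(q0[m][:,:2].astype(np.float32)*1000))
E
cd pics; python3 -c "
import cv2,numpy as np
a=cv2.imread('scene5.png')[100:220,100:260];b=cv2.imread('side5.png')[60:210,265:465]
cv2.imwrite('m5.png',np.hstack([cv2.resize(a,(400,300)),cv2.resize(b,(400,300))]))"
```

```text
10.95 [ 0.4716 -0.1467  0.2328 -0.6983  0.8913  2.7752] [0.     0.     0.     0.5111 0.3683 0.3543] [3.14152829e+00 5.85887035e-05 1.98063764e+00] 0.043633283516686584
scene [ 0.47111527 -0.14758871  0.0039831  -0.00211682] 503 0.0005074160928196583 mouth [ 0.47087628 -0.1474617 ]
((507.9609375, -162.32583618164062), (112.15357971191406, 158.35903930664062), 67.91548156738281)
before ((507.7121276855469, -162.3985137939453), (113.06552124023438, 158.42584228515625), 67.8243408203125)
side [ 4.72209859e-01 -1.46697750e-01  2.18324158e-03 -7.40232983e-05] 780 0.000507009599364663 mouth [ 0.47207886 -0.14669331]
((507.41424560546875, -159.67694091796875), (112.83733367919922, 156.52801513671875), 68.06302642822266)
before ((506.8033447265625, -160.39967346191406), (114.39289093017578, 156.1868896484375), 67.85779571533203)
wrist [ 0.47268154 -0.14508086  0.00287684 -0.00089101] 1308 0.00017017421791661394 mouth [ 0.47250893 -0.1450274 ]
```

View pics/m5.png

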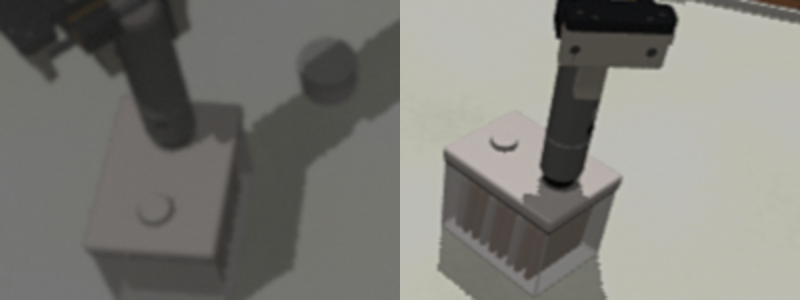

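The picture shows the nozzle about half pushed in on the valve. Contact is about 5.3 N (2.8 N measured plus the 2.55 N pump weight), the mouth is within 1 mm of the valve, and the canister hasn't moved. Handing in.

```bash
python3 -c "
from h import *
print(ticket.job_done()); s=arm.get_state(); print(s['t'],s['eef_pos'],s['force'],s['width'])"
```

```text
the job is handed in; nothing more can be done
None
the job is handed in; nothing more can be done
```

I lifted the pump straight out of its stand and set it upright over the valve. I pressed the nozzle in about half-way and handed the job in at about 11 s, still gripping and pressing. The hand-in gave no verdict.

These are the last checks before handing in:

| Check | Measured | Required |
|---|---|---|
| Contact force on the lid | about 5.3 N | 2.5 to 10 N |
| Nozzle pushed in (estimated from height and force) | about 5 mm | 3.3 to 7.5 mm |
| Mouth to valve centre, scene and side views | about 1 mm | under 5 mm |
| Pump tilt | under 0.005 rad | under 0.09 rad |
| Canister shift | under 1 mm (noise level) | under 20 mm |
| Grip | barrel held at 43.6 mm, 35 N commanded | over 1 N |

- **Disagreement:** the wrist camera put the pump axis about 2 mm from where the other two views had the valve. That is about the calibration error and within tolerance.
- **Side force:** about 1 N of sideways force showed at the end, close to the noise in the readings.
- **Not measured at the end:** I did not re-measure the mug, tin or chopsticks. The pump and gripper stayed well above them on every move. The release button looked untouched in the last pictures.

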